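# Press a glued jigsaw plaque: tray home, wind to touch, a quarter turn more

### The arm

A 7-joint arm with a two-finger parallel gripper is mounted at the origin on the work surface. World frame = base frame: x ahead of the robot, y to its left, z up, the work surface at z = 0. Lengths are in m, angles in rad, forces in N, time in s.
With the tool pointing down it reaches from about 0.4 to 0.85 m from the base axis. Payload 10.4 kg.
Tool frame: the origin (TCP) lies at the very end of the fingers, on their centre line; the grasp point (between the pads) lies 19 mm behind it (manip.tcp_to_grasp is the distance from the TCP to the grasp point, in m); x points along the fingers, y is the direction in which the jaws open and shut, and the axes are right-handed (so a half turn about x gives the same grasp; the last joint's range is limited). The gripper opens to 85 mm and grips with 20 to 120 N. Pads are 22 mm wide; open, the fingers measure 114 mm over their backs; the gripper's body (76 mm by 85 mm) begins 54 mm behind the grasp point. The pads swing forward as they close: fully open they stand 13 mm farther back than shut.
Start: joints at [1.131, 0.332, -0.065, 1.46, 0.022, 1.35, -0.088], TCP at [0.253, -0.572, 0.231] pointing down, gripper open.
Joint ranges: [-2.6, 2.6], [-0.5, 2.12], [-1.47, 1.34], [0.16, 2.42], [-1.27, 4.41], [0.06, 2.06], [-2.6, 2.6]. Speed limits (rad/s): [2.22, 2.22, 2.79, 2.79, 3.14, 3.14, 3.14].

### API

Orientations are given as a unit quaternion [x, y, z, w].
In Python, from workcell import manip, cams, hand_in gives the robot as it stands.
- The arm moves only by the shell command python3 -m handwheel 'ROWS' [FORCE]. ROWS is text: rows parted by semicolons, each of 7 numbers parted by spaces: the shift along the tool's x, y, z in mm, then the turn, a rotation vector about the tool's x, y, z in rad, then the finger opening in mm, from 0 to 85.4. A call has 1 to 8 rows; each row shifts and turns the commanded pose from where the row before left it, along the tool's axes as they then stand; what a row does not reach is not made up. A row lasts 1/10 s, in which the tool goes at most 50 mm and 8.59 degrees, less where a joint would pass 70% of its speed; a pose out of reach is approached as far as the arm can. A call with a gripper value outside its range is refused whole. The fingers move at their own pace and stop on an object; FORCE is the grip in N (left out, the last holds). Time passes only in rows, so rows that do not move let the fingers close. It gives the time, the measured TCP pose, the force and the opening at its end, in the units of the state.
- manip.get_obs(): the state, without advancing time (a new reading comes with each control period).
- cams.camera(name): name is "scene" or "top"; returns a dict with "color" (384x512x3 uint8, blue, green, red), "depth" (384x512 float32, m along the optical axis (not along the pixel's ray), 0 where there is no reading), "camera_matrix" (3x3 intrinsics, pixels), "origin" and "attitude" of the camera in the world. Camera axes: x right, y down, z forward; pixel columns grow to the right and rows downward; lengths in m; the calibration is good to about 2 mm. A picture is of the moment at which its call begins.
- hand_in(): hands the job in, once; it reports no verdict.
Trained networks look in the newest picture that a camera, given by its name, has taken for a name from the list of things; names that differ only in an ending like _2 or _b are one class to them, and where a whole thing is asked for, a point or a joint stands for the part that bears it (a point fixed in the world has none). Each returns a list of dicts, best first, with "conf" (0 to 1); they miss things now and then, are a little off and sometimes report something else, mostly with a low value. They report only what shows in the picture. A call takes as long as a camera call.
- cams.recognise(camera, thing): "box" ([left, top, width, height] in pixels, round what is visible of it).
- cams.outline_of(camera, thing): "region" (384x512 bool, what is visible of it) and "box" ([left, top, width, height] in pixels, round what is visible of it).
The state is a dict: "clock": time; "joint_pos": joint angles; "joint_velocities": joint speeds; "tau": joint torques, N m; "position": TCP position; "ee_rot": TCP orientation; "ft_force": force on the tool from outside, world axes, zero at the start; "torque": the same for the moment, N m; "grip_width": opening from 0.0 (shut) to 1.0 (fully open).
Only numpy, scipy, OpenCV 4.12 (cv2) and the standard library are available. Lean on these libraries where they do the work, as an engineer would, in place of code of your own. Each camera call takes 0.05 s, during which the arm holds its last target.

### The job

Push the press tray with the glued jigsaw plaque fully home, wind the crank clockwise until you feel the press foot come to bear on the plaque, then give it just a quarter of a turn more and let go, leaving it clamped. Over-tightening, even for a moment, spoils the plaque; leave everything else on the table where it is.

Things in the scene. Friction and masses are not known exactly. Their poses are not given: they have to be found in the camera images.
- press: Blue C-frame bench screw press fixed to the table. Origin: on the table under the vertical screw axis. Its x axis is the way the tray slides IN (tray front at -x, column at +x). Base x -175 to +135, y +-75 mm, 20 mm thick; column x 81 to 133 mm; arm's top 155 mm above the table, x -37 to +133 mm. The round steel foot (60 mm across) hangs under the arm, over the home place of the tray.
- screw_top (a point): point on the vertical screw axis at the height of the crank knob's middle (201 mm above the table). The crank turns about this axis at a fixed height; clockwise seen from above drives the foot down 12 mm a turn. The foot can be screwed in or out on its stem, so its start height over the plaque (about 5 to 16 mm, 0.4 to 1.4 turns) is not known.
- crank (a joint): crank angle in rad, growing clockwise seen from above (foot goes down). Turning it takes a steady friction of about 0.58 N m (10 N at the knob; part of it relaxes at a halt); the foot is sprung with preload, so at contact the effort jumps by about 0.23 N m (4 N), then climbs to some 0.4 N m (6.5 N) extra a quarter turn on. The screw stays put when let go.
- tray: Aluminium tray, 108 x 108 mm, 8 mm thick plus a 5 mm rim round the plaque. Axes as the press's; origin: centre of its underside, on the screw axis (x = 0 in the press's frame) when fully home at its stop, 90 mm towards the press's -x at the start. Slides only along the press's x, with about 3 N of friction.
- tray_knob (a point): middle of the tray's red upright round knob, 20 mm across, standing 47 mm up from the tray's tongue (knob bottom 28 mm, this point 54 mm, top 75 mm above the table), 145 mm from the tray's origin towards its -x
- plaque: Wooden plaque with a jigsaw picture, 80 x 80 x 25 mm, loose in the tray's pocket (about 2 mm play). Origin: centre of its underside, 28 mm above the table; its top is 53 mm above the table.
- crank_knob (a point): middle of the crank's black upright round knob, 22 mm across, a freely turning sleeve 45 mm tall (bottom 178 mm, this point 201 mm, top 223 mm above the table); it runs on a circle of 60 mm radius round the screw axis. The crank arm under it reaches up to 177 mm above the table. The crank's heading differs every time.
- spare_plaque: bystander: another plaque, 80 x 80 x 18 mm, lying on the table; leave it alone
- lamp: bystander: white gooseneck table lamp, about 240 mm tall, foot 100 mm across; origin under its foot
- phone: bystander: black phone lying flat, 148 x 72 x 9 mm; origin under its centre
- mug: bystander: blue mug, 82 mm across, 92 mm tall; origin under its centre
- glue_bottle: bystander: white glue bottle with an orange cap, 52 mm across, 130 mm tall; origin under its centre

How it is judged:
On the way, in this order (a step that is already met when the one before it is completed fails the run):
1. the tray with the plaque is fully home (within 4 mm of its stop), the foot not yet on the plaque (x of tray in the frame of press above -0.004 m and contact force between plaque and tray below 10 N), for 0.2 s.
2. with the tray home, the foot bears on the plaque (more than 40 N) (x of tray in the frame of press above -0.004 m and contact force between plaque and tray above 40 N), for 0.1 s.
At the end, for the whole second after the job is handed in: The tray is within 4 mm of fully home, the plaque lies in its pocket (centres within 6 mm) at rest, and it stays clamped with 170 to 250 N, which is what a quarter turn past first contact gives, with a tolerance of about 1/9 of a turn (40 degrees) either way (x of tray in the frame of press above -0.004 m and contact force between plaque and tray between 170 and 250 N and horizontal distance between plaque and tray below 0.006 m and linear speed of plaque below 0.01 m/s); the robot touches nothing.
It fails at once if the plaque is crushed: more than 285 N on it, about 75 degrees past the quarter turn (contact force between plaque and tray above 285 N).
It fails at once if a bystander on the table is moved by more than 25 mm (distance of any of spare_plaque, lamp, phone, mug, glue_bottle from where it was at the start of the episode above 0.025 m).
It also fails if it takes over 64 s, if anything falls off the work surface, if the arm or the gripper's body presses on something with over 40 N, if the wrist force passes 120 N, or if a joint passes its speed limit or range.

## Working session

There is one attempt and no reset: what is moved stays moved. The work goes in short steps, Python scripts to look and compute and a shell command to move; the robot and the scene stay as the last step left them, time stands still between calls to the robot, and variables do not carry over. Pictures are saved under pics/ and viewed, and the job is handed in when it is done.

```bash
ls; mkdir -p pics
python3 - <<'E'
from workcell import manip, cams
import cv2
o=manip.get_obs()
for k,v in o.items(): print(k,v)
for n in ("scene","top"):
    c=cams.camera(n); cv2.imwrite(f"pics/{n}0.png",c["color"]); print(n,c["camera_matrix"],c["origin"],c["attitude"])
    for t in ("press","tray_knob","crank_knob","tray","plaque","crank","lamp","mug","glue_bottle","phone","spare_plaque"):
        r=cams.recognise(n,t); print(t,[(x["box"],round(x["conf"],2)) for x in r[:2]])
E
```

```text
pics
clock 0.0
joint_pos [ 1.13142091  0.33285768 -0.06471303  1.46092332  0.02161712  1.34990247
 -0.0885171 ]
joint_velocities [-0.00129565  0.00052433  0.00054194 -0.00110622  0.00047862  0.0007416
 -0.00168582]
tau [ 1.96425513e-03 -6.25443363e+01  5.01494645e-02 -3.91609025e+01
  1.63091195e-02  9.76501586e-03 -4.76941682e-05]
position [ 0.25285703 -0.57116402  0.23053342]
ee_rot [-0.69167894 -0.14677096  0.69193596 -0.14581892]
ft_force [-0.86608776  0.81430733  0.13237827]
torque [0.02765253 0.01616676 0.02709995]
grip_width 1.0031896322806055
scene [[388.28643033   0.         260.78151281]
 [  0.         388.28643033 189.81322371]
 [  0.           0.           1.        ]] [1.23600985 0.62390578 0.95835142] [ 0.38329686  0.81833262 -0.39104038 -0.17465011]
press []
tray_knob []
crank_knob []
tray []
plaque []
crank []
lamp []
mug []
glue_bottle []
phone []
spare_plaque []
top [[374.60480486   0.         257.49169517]
 [  0.         374.60480486 192.60097845]
 [  0.           0.           1.        ]] [ 0.23692546 -0.01880284  1.15905801] [ 0.72045617 -0.68325795  0.08412732 -0.08380977]
press [([213.6, 134.9, 135.4, 74.5], 0.8)]
tray_knob [([213.7, 162.0, 73.0, 43.9], 0.6), ([254.8, 167.2, 27.9, 30.4], 0.39)]
crank_knob [([296.4, 130.8, 17.1, 39.4], 0.85)]
tray [([214.4, 162.9, 73.5, 39.2], 0.64)]
plaque [([256.1, 168.4, 26.7, 29.3], 0.97)]
crank [([297.0, 130.5, 16.2, 37.9], 0.74)]
lamp [([388.1, 126.0, 44.8, 58.5], 0.86)]
mug [([90.4, 146.0, 43.6, 36.3], 0.63)]
glue_bottle [([387.5, 213.7, 31.4, 24.9], 0.94)]
phone [([369.9, 232.2, 45.5, 54.3], 0.72)]
spare_plaque [([122.4, 195.1, 39.0, 37.6], 0.58)]
```

View pics/scene0.png

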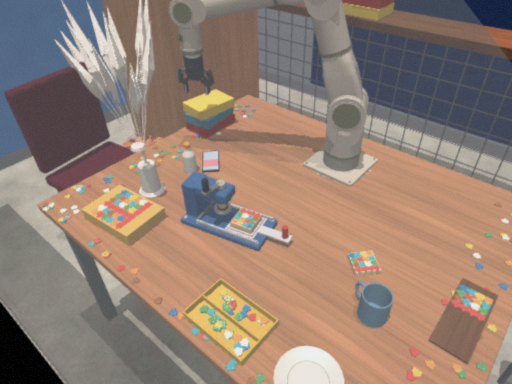

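View pics/top0.png

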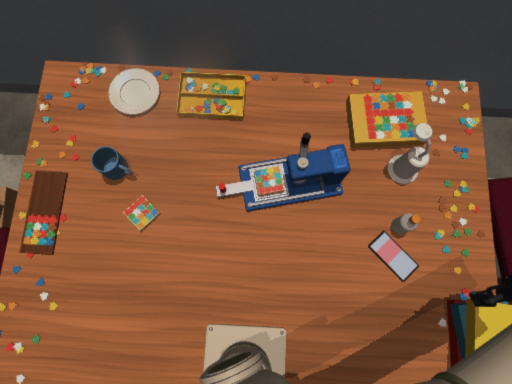

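The scene view shows the press at about (215,205), with the crank knob at (205,185) and the red tray knob at (285,232). In the top view the red knob is at (223,189), the crank knob at (306,138) and the screw at (303,162). Next I'll measure these from both views.

```bash
cat > h.py <<'E'
from workcell import manip, cams
import cv2, numpy as np
from scipy.spatial.transform import Rotation as R
def cloud(c):
    K=c["camera_matrix"];d=c["depth"];v,u=np.mgrid[:384,:512]
    P=np.stack([(u-K[0,2])/K[0,0]*d,(v-K[1,2])/K[1,1]*d,d],-1)
    return P@R.from_quat(c["attitude"]).as_matrix().T+c["origin"]
def proj(c,p):
    q=(np.asarray(p)-c["origin"])@R.from_quat(c["attitude"]).as_matrix()
    return q[...,:2]/q[...,2:]*c["camera_matrix"][0,0]+c["camera_matrix"][:2,2]
def ray(c,u,v):
    K=c["camera_matrix"]
    return R.from_quat(c["attitude"]).as_matrix()@np.array([(u-K[0,2])/K[0,0],(v-K[1,2])/K[1,1],1])
def tri(obs):
    A=0;b=0
    for c,(u,v) in obs:
        r=ray(c,u,v);r/=np.linalg.norm(r);M=np.eye(3)-np.outer(r,r);A=A+M;b=b+M@c["origin"]
    return np.linalg.solve(A,b)
E
python3 - <<'E'
from h import *
for n,(x0,y0,x1,y1) in (("scene",(170,165,310,255)),("top",(205,120,355,215))):
    c=cams.camera(n); cv2.imwrite(f"pics/{n}1.png",cv2.resize(c["color"][y0:y1,x0:x1],None,fx=5.2,fy=5.2,interpolation=cv2.INTER_CUBIC))
    P=cloud(c);hsv=cv2.cvtColor(c["color"],cv2.COLOR_BGR2HSV)
    H,S,V=cv2.split(hsv)
    m=np.zeros((384,512),bool);m[y0:y1,x0:x1]=1
    blue=m&(H>100)&(H<125)&(S>120)
    print(n,"blue",blue.sum(),P[blue].min(0),P[blue].max(0))
    for nm,mm in (("black",m&(V<50)&(P[...,2]>.17)),("redknob",m&((H<6)|(H>174))&(S>150)&(P[...,2]>.03)&(P[...,2]<.09)),("arm top",blue&(P[...,2]>.14)&(P[...,2]<.17)),("hi",m&(P[...,2]>.165))):
        ii=np.argwhere(mm)
        print(nm,len(ii),ii.mean(0)[::-1] if len(ii) else 0,np.median(P[mm],0),P[mm].min(0),P[mm].max(0))
    np.save(n+"P.npy",P)
    import pickle;pickle.dump(c,open(n+".pkl","wb"))
E
```

```text
Traceback (most recent call last):
ValueError: zero-size array to reduction operation minimum which has no identity
```

View pics/scene1.png

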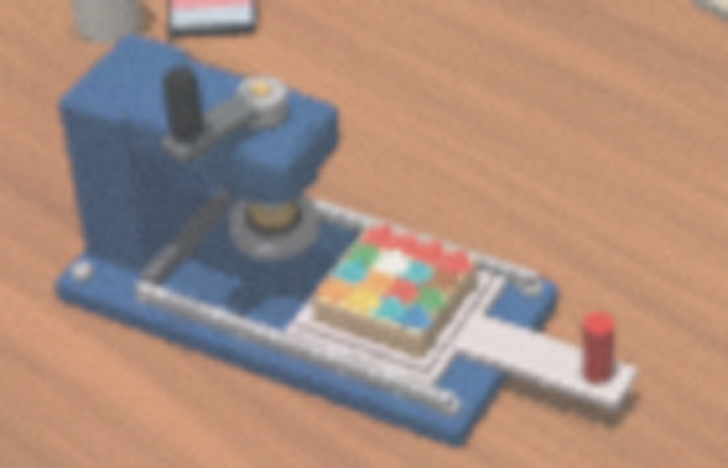

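Run:
```python
from h import *
import pickle
for n,(x0,y0,x1,y1) in (("scene",(170,165,310,255)),("top",(205,120,355,215))):
    c=cams.camera(n); cv2.imwrite(f"pics/{n}2.png",cv2.resize(c["color"][y0:y1,x0:x1],None,fx=5.2,fy=5.2,interpolation=cv2.INTER_CUBIC))
    P=cloud(c);C=c["color"].astype(int);B,G,Rr=C[...,0],C[...,1],C[...,2]
    m=np.zeros((384,512),bool);m[y0:y1,x0:x1]=1
    blue=m&(B-Rr>40)
    for nm,mm in (("blue",blue),("black",m&(C.max(-1)<70)&(P[...,2]>.17)),("redknob",m&(Rr-G>70)&(Rr-B>60)&(P[...,2]>.03)&(P[...,2]<.09)),("arm top",blue&(P[...,2]>.14)&(P[...,2]<.17)),("hi",m&(P[...,2]>.165))):
        ii=np.argwhere(mm)
        if len(ii): print(n,nm,len(ii),ii.mean(0)[::-1].round(1),np.median(P[mm],0).round(4),P[mm].min(0).round(4),P[mm].max(0).round(4))
    pickle.dump((c,P),open(n+".pkl","wb"))
    if n=="top": pts=P[blue&(P[...,2]>.005)&(P[...,2]<.03)]; print(cv2.minAreaRect((pts[:,:2]*1000).astype(np.float32)))
    if n=="top": pts=P[blue&(P[...,2]>.14)&(P[...,2]<.17)]; print(cv2.minAreaRect((pts[:,:2]*1000).astype(np.float32)))
```

```text
scene blue 1132 [218.8 210.1] [1.236  0.6239 0.9584] [1.2119 0.5882 0.9192] [1.236  0.6239 0.9584]
scene hi 12600 [239.5 209.5] [1.236  0.6239 0.9584] [1.2116 0.5826 0.908 ] [1.236  0.6239 0.9584]
top blue 2226 [305.8 173.4] [ 0.56   -0.1664  0.1547] [ 0.2369 -0.2761  0.0154] [0.6325 0.0512 1.1591]
top black 114 [305.  143.2] [ 0.6198 -0.133   0.2095] [ 0.2369 -0.1453  0.1703] [ 0.6342 -0.0188  1.1591]
top redknob 209 [260.9 186.9] [ 0.5189 -0.0358  0.0562] [ 0.5001 -0.0861  0.0455] [0.5626 0.104  0.0812]
top arm top 1271 [320.9 162.5] [ 0.5758 -0.1918  0.1573] [ 0.5281 -0.266   0.148 ] [ 0.6325 -0.091   0.1655]
top hi 389 [300.2 153. ] [ 0.5858 -0.1304  0.1807] [ 0.2369 -0.2184  0.1655] [ 0.6423 -0.0188  1.1591]
((561.6825561523438, -112.19355773925781), (145.6495819091797, 306.0036926269531), 13.114681243896484)
((578.56005859375, -177.88775634765625), (81.18257141113281, 166.38705444335938), 12.511868476867676)
```

View pics/top2.png

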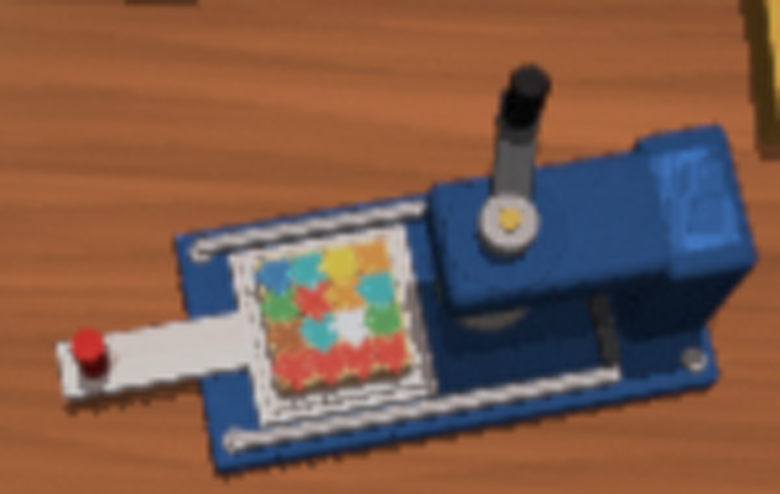

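Run:
```python
from h import *
import pickle
s,_=pickle.load(open("scene.pkl","rb"));t,P=pickle.load(open("top.pkl","rb"))
for n,a,b in (("cranktop",(204.8,178.6),(306.9,135)),("redtop",(285.2,226.7),(221.9,186)),("boss",(220.8,181.7),(302.9,162.1))):
    p=tri([(s,a),(t,b)]);print(n,p.round(4),proj(s,p).round(1),proj(t,p).round(1), P[int(b[1]),int(b[0])].round(4))
o=np.array([.567,-.1314]);e=np.array([np.cos(np.radians(-77.1)),np.sin(np.radians(-77.1))]);print(e)
for n,x,z in (("boss",0,.18),("redtop",-.235,.075),("redmid",-.235,.054)):
    q=np.r_[o+e*x,z];print(n,q.round(4),proj(s,q).round(1),proj(t,q).round(1))
q=manip.get_obs();print(R.from_quat(q["ee_rot"]).as_matrix().round(3),q["clock"])
```

```text
cranktop [ 0.6266 -0.1346  0.2254] [204.  178.4] [306.1 135.6] [ 0.6289 -0.1343  0.2238]
redtop [0.5132 0.097  0.0744] [284.4 226.6] [221.2 186.4] [0.5136 0.0973 0.078 ]
boss [ 0.5659 -0.1308  0.1782] [219.9 181.5] [302.  162.7] [ 0.5676 -0.1306  0.1794]
[ 0.22325012 -0.97476119]
boss [ 0.567  -0.1314  0.18  ] [219.5 181.1] [302.3 162.1]
redtop [0.5145 0.0977 0.075 ] [284.4 226.8] [221.  185.9]
redmid [0.5145 0.0977 0.054 ] [284.2 231.4] [221.6 187.7]
[[ 0.     0.405 -0.914]
 [-0.    -0.914 -0.405]
 [-1.     0.    -0.   ]] 1.35
```

```bash
python3 -m handwheel '0 0 0 0.096 0 0 60; 0 0 0 0.096 0 0 60; 0 -30 -20 0 0 0 60; 0 -40 -27 0 0 0 60; 0 -40 -27 0 0 0 60; 0 -40 -27 0 0 0 60; 0 -40 -27 0 0 0 60; 0 -40 -27 0 0 0 60' 60; python3 -m handwheel '0 -40 -27 0 0 0 60; 0 -40 -27 0 0 0 60; 0 -40 -27 0 0 0 60; 0 -40 -27 0 0 0 60; 0 -40 -27 0 0 0 60; 0 -40 -27 0 0 0 60; 0 -40 -27 0 0 0 60; 0 0 0 0 0 0 60'
```

```text
clock: 2.15
position: [0.3533, -0.3109, 0.2316]
ee_rot: [0.703, 0.079, -0.703, 0.08]
ft_force: [0.8, -0.9, 0.4]
grip_width: 0.705
clock: 2.95
position: [0.4758, 0.0092, 0.2318]
ee_rot: [0.703, 0.083, -0.702, 0.082]
ft_force: [-0.2, -0.2, -0.3]
grip_width: 0.705
```

```bash
cat > go.py <<'E'
import sys
from h import *
o=manip.get_obs();M=R.from_quat(o["ee_rot"]).as_matrix()
t=np.array([float(a) for a in sys.argv[1:4]])
print("tool mm",((t-o["position"])@M*1000).round(1),"yaw y",np.degrees(np.arctan2(M[1,1],M[0,1])).round(2),"F",np.round(o["ft_force"],2),o["clock"],o["position"].round(4))
E
python3 go.py 0.514 0.0975 0.036
```

```text
tool mm [196.1 -76.7 -57.2] yaw y -76.6 F [-0.17 -0.18 -0.32] 2.95 [0.4758 0.0092 0.2318]
```

```bash
python3 -m handwheel '0 -26 -19 -0.008 0 0 60; 0 -26 -19 0 0 0 60; 30 -25 -19 0 0 0 60; 40 0 0 0 0 0 60; 20 0 0 0 0 0 60; 0 0 0 0 0 0 60'; python3 go.py 0.514 0.0975 0.036
python3 - <<'E'
from h import *
for n,(x0,y0,x1,y1) in (("scene",(170,165,310,255)),("top",(205,120,355,215))):
    c=cams.camera(n); cv2.imwrite(f"pics/{n}3.png",cv2.resize(c["color"][y0:y1,x0:x1],None,fx=5.2,fy=5.2,interpolation=cv2.INTER_CUBIC))
E
```

```text
clock: 3.55
position: [0.5109, 0.0897, 0.1386]
ee_rot: [-0.701, -0.082, 0.704, -0.082]
ft_force: [-0.3, -0.3, 0.2]
grip_width: 0.703
tool mm [102.6  -6.8  -5.3] yaw y -76.65 F [-0.3  -0.3   0.23] 3.55 [0.5109 0.0897 0.1386]
```

View pics/scene3.png

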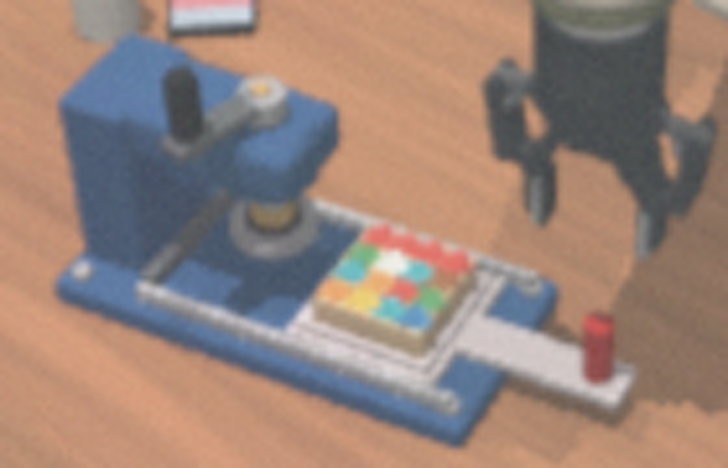

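The gripper hangs over the red knob (knob top at crop (599,320), fingers at x 540 and 650), so the jaws straddle it. I'll go down now.

```bash
python3 -m handwheel '0 -5 -4 0 0 0 60; 0 0 0 0 0 0 60'; python3 go.py 0.514 0.0975 0.036
```

```text
clock: 3.85
position: [0.5165, 0.097, 0.1429]
ee_rot: [0.703, 0.082, -0.701, 0.082]
ft_force: [0.4, 0.6, -0.5]
grip_width: 0.701
tool mm [106.9  -1.1   2.6] yaw y -76.64 F [ 0.36  0.57 -0.46] 3.85 [0.5165 0.097  0.1429]
```

```bash
python3 -m handwheel '35 0 1 0 0 0 60; 35 0 1 0 0 0 60; 26 0 1 0 0 0 60; 10 0 0 0 0 0 60; 0 0 0 0 0 0 60;0 0 0 0 0 0 60'; python3 go.py 0.514 0.0975 0.036
```

```text
clock: 4.45
position: [0.5135, 0.0957, 0.0368]
ee_rot: [0.703, 0.082, -0.702, 0.082]
ft_force: [0.1, 0.6, -0.1]
grip_width: 0.703
tool mm [ 0.8 -1.6 -0.9] yaw y -76.66 F [ 0.13  0.65 -0.08] 4.45 [0.5135 0.0957 0.0368]
```

```bash
python3 -m handwheel '0 0 0 0 0 0 0; 0 0 0 0 0 0 0; 0 0 0 0 0 0 0; 0 0 0 0 0 0 0; 0 0 0 0 0 0 0; 0 0 0 0 0 0 0' 40; python3 go.py 0.5345 0.0104 0.0368
```

```text
clock: 5.05
position: [0.513, 0.0955, 0.0362]
ee_rot: [0.703, 0.082, -0.702, 0.082]
ft_force: [-1.3, -0.8, 7.3]
grip_width: 0.221
tool mm [-0.5 87.8 -1.2] yaw y -76.66 F [-1.27 -0.81  7.34] 5.05 [0.513  0.0955 0.0362]
```

```bash
python3 -m handwheel '0 10 0 0 0 0 0; 0 15 0 0 0 0 0; 0 15 0 0 0 0 0; 0 15 0 0 0 0 0; 0 12 0 0 0 0 0; 0 8 0 0 0 0 0; 0 5 0 0 0 0 0; 0 3 0 0 0 0 0'; python3 go.py 0.5345 0.0104 0.0368;python3 -m handwheel '0 2 0 0 0 0 0; 0 2 0 0 0 0 0; 0 2 0 0 0 0 0;0 0 0 0 0 0 0'; python3 go.py 0.5345 0.0104 0.0368
```

```text
clock: 5.85
position: [0.5322, 0.015, 0.0362]
ee_rot: [0.703, 0.082, -0.702, 0.082]
ft_force: [-1.9, 3.0, 6.7]
grip_width: 0.223
tool mm [-0.6  5.  -1.2] yaw y -76.66 F [-1.88  3.03  6.68] 5.85 [0.5322 0.015  0.0362]
clock: 6.25
position: [0.5336, 0.0092, 0.0362]
ee_rot: [0.703, 0.082, -0.702, 0.082]
ft_force: [-1.6, 1.8, 5.4]
grip_width: 0.224
tool mm [-0.6 -1.  -1.2] yaw y -76.65 F [-1.64  1.79  5.44] 6.25 [0.5336 0.0092 0.0362]
```

Moved 88.6 mm so far with only friction force. I'll ease on to the stop.

```bash
python3 -m handwheel '0 1.5 0 0 0 0 0; 0 1.5 0 0 0 0 0; 0 0 0 0 0 0 0'; python3 go.py 0.5345 0.0104 0.0368;python3 -m handwheel '0 1.5 0 0 0 0 0; 0 1.5 0 0 0 0 0; 0 0 0 0 0 0 0'; python3 go.py 0.5345 0.0104 0.0368
```

```text
clock: 6.55
position: [0.5336, 0.009, 0.0362]
ee_rot: [0.702, 0.084, -0.702, 0.082]
ft_force: [-5.3, 9.8, 7.4]
grip_width: 0.225
tool mm [-0.6 -1.2 -1.2] yaw y -76.53 F [-5.33  9.78  7.45] 6.55 [0.5336 0.009  0.0362]
clock: 6.85
position: [0.5336, 0.0089, 0.0362]
ee_rot: [-0.702, -0.086, 0.702, -0.082]
ft_force: [-8.0, 17.5, 10.7]
grip_width: 0.22
tool mm [-0.6 -1.2 -1.2] yaw y -76.39 F [-8.01 17.5  10.74] 6.85 [0.5336 0.0089 0.0362]
```

```bash
python3 -m handwheel '0 -3 0 0 0 0 0; 0 -2 0 0 0 0 0; 0 0 0 0 0 0 50; 0 0 0 0 0 0 50; 0 0 0 0 0 0 50; 0 0 0 0 0 0 50'; python3 go.py 0.5345 0.0104 0.0368
```

```text
clock: 7.45
position: [0.5332, 0.0075, 0.0352]
ee_rot: [-0.702, -0.082, 0.702, -0.082]
ft_force: [0.9, 0.4, 0.1]
grip_width: 0.589
tool mm [-1.6 -2.5 -1.9] yaw y -76.68 F [0.85 0.39 0.09] 7.45 [0.5332 0.0075 0.0352]
```

```bash
python3 -m handwheel '-20 0 0 0 0 0 50; -45 0 0 0 0 0 60; -45 0 0 0 0 0 60; -45 0 0 0 0 0 60; -45 0 0 0 0 0 60; -20 0 0 0 0 0 60;0 0 0 0 0 0 60'; python3 go.py 0.6275 -0.134 0.245
python3 - <<'E'
from h import *
import pickle
for n,(x0,y0,x1,y1) in (("scene",(170,165,310,255)),("top",(205,120,355,215))):
    c=cams.camera(n); cv2.imwrite(f"pics/{n}4.png",cv2.resize(c["color"][y0:y1,x0:x1],None,fx=5.2,fy=5.2,interpolation=cv2.INTER_CUBIC))
    pickle.dump((c,cloud(c)),open(n+"4.pkl","wb"))
E
```

```text
clock: 8.15
position: [0.5347, 0.008, 0.2587]
ee_rot: [0.704, 0.082, -0.7, 0.082]
ft_force: [0.6, -0.8, -0.3]
grip_width: 0.701
tool mm [ 14.3 159.5 -57.5] yaw y -76.68 F [ 0.63 -0.79 -0.33] 8.15 [0.5347 0.008  0.2587]
```

View pics/scene4.png

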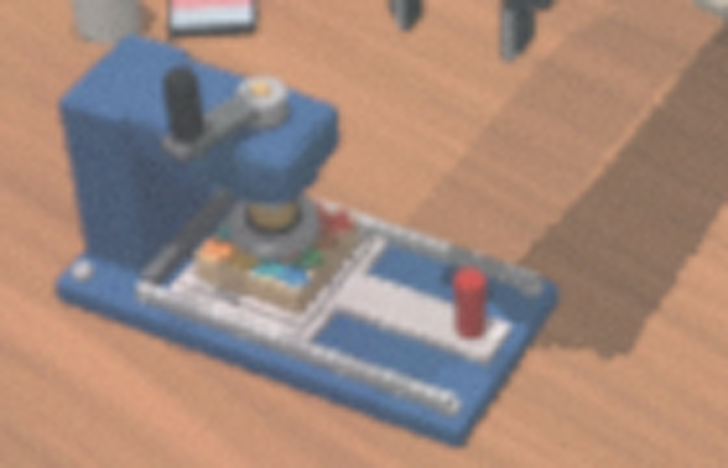

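View pics/top4.png

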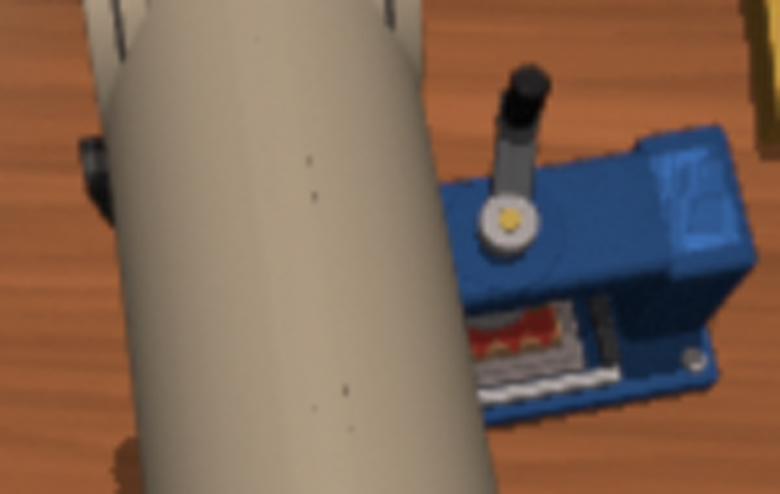

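The tray is home and the red knob is now at crop (468,300). The foot's lower rim sits at about crop (272,257). I'll estimate the foot height from that as a prior for contact.

Run:
```python
from h import *
import pickle
s,_=pickle.load(open("scene4.pkl","rb"))
S=np.array([.5663,-.1317])
a=np.linspace(0,2*np.pi,200)
for z in (.053,.058,.063,.068,.073):
    q=proj(s,np.c_[S[0]+.03*np.cos(a),S[1]+.03*np.sin(a),np.full(200,z)])
    i=q[:,1].argmax();qq=(q-[170,165])*5.2
    print(z,"lowest",qq[i].round(0),"left",qq[:,0].min().round(),qq[qq[:,0].argmin()].round())
im=cv2.imread("pics/scene4.png");cv2.imwrite("pics/crop4.png",cv2.resize(im[160:330,180:400],None,fx=3.4,fy=3.4,interpolation=cv2.INTER_CUBIC))
im=cv2.imread("pics/scene2.png");cv2.imwrite("pics/crop2.png",cv2.resize(im[160:330,180:400],None,fx=3.4,fy=3.4,interpolation=cv2.INTER_CUBIC))
```

```text
0.053 lowest [270. 264.] left 228.0 [228. 236.]
0.058 lowest [269. 258.] left 228.0 [228. 230.]
0.063 lowest [269. 253.] left 227.0 [227. 225.]
0.068 lowest [268. 247.] left 226.0 [226. 219.]
0.073 lowest [267. 241.] left 226.0 [226. 214.]
```

View pics/crop2.png

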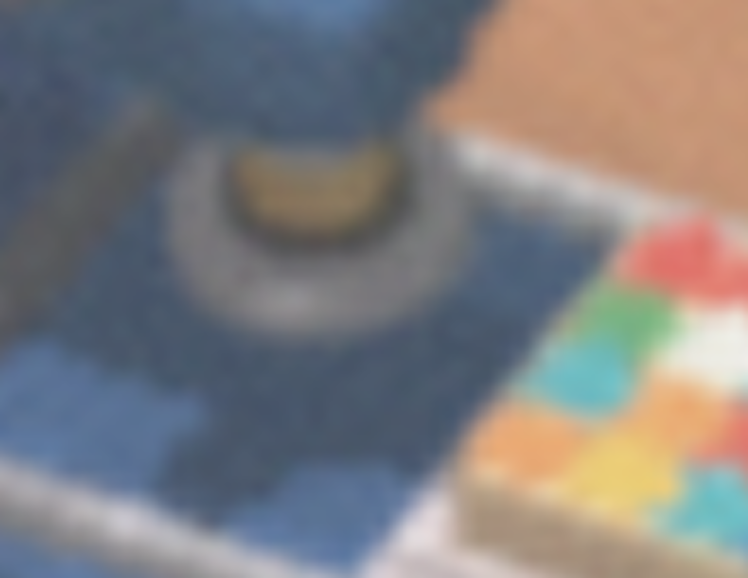

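```bash
python3 -m handwheel '0 25 -9 0 0 0 60; 0 40 -14 0 0 0 60; 0 40 -14 0 0 0 60; 0 35 -12 0 0 0 60; 0 19 -7 0 0 0 60; 10 0 0 0 0 0 60;0 0 0 0 0 0 60; 0 0 0 0 0 0 60'; python3 go.py 0.6265 -0.1345 0.187
```

```text
clock: 9.05
position: [0.6237, -0.1324, 0.2443]
ee_rot: [-0.702, -0.083, 0.703, -0.082]
ft_force: [0.3, 0.2, -0.1]
grip_width: 0.705
tool mm [57.3  2.8 -2.4] yaw y -76.55 F [ 0.31  0.19 -0.06] 9.05 [ 0.6237 -0.1324  0.2443]
```

```bash
python3 -m handwheel '10 2 -2 0 0 0 60; 20 1 0 0 0 0 60; 20 0 0 0 0 0 60; 7 0 0 0 0 0 60; 0 0 0 0 0 0 60; 0 0 0 0 0 0 60'; python3 go.py 0.6265 -0.1345 0.187;  python3 - <<'E'
from h import *
for n,(x0,y0,x1,y1) in (("scene",(170,145,310,235)),):
    c=cams.camera(n); cv2.imwrite(f"pics/{n}5.png",cv2.resize(c["color"][y0:y1,x0:x1],None,fx=5.2,fy=5.2,interpolation=cv2.INTER_CUBIC))
E
```

```text
clock: 9.65
position: [0.6273, -0.1362, 0.1892]
ee_rot: [0.703, 0.082, -0.702, 0.082]
ft_force: [-0.5, 0.2, 0.1]
grip_width: 0.702
tool mm [ 2.2 -1.8  0.4] yaw y -76.65 F [-0.49  0.21  0.1 ] 9.65 [ 0.6273 -0.1362  0.1892]
```

View pics/scene5.png

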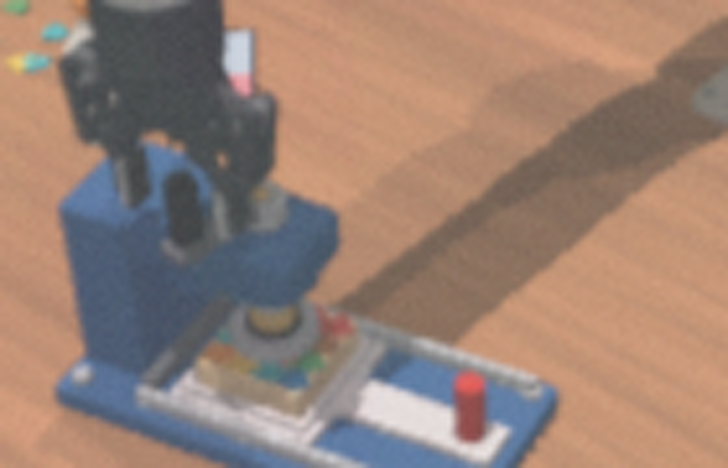

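The knob at crop (182,208) is between the fingers at x 130 and 228. Closing now.

```bash
python3 -m handwheel '0 -1.5 0 0 0 0 30; 0 0 0 0 0 0 10; 0 0 0 0 0 0 10; 0 0 0 0 0 0 10; 0 0 0 0 0 0 10; 0 0 0 0 0 0 10; 0 0 0 0 0 0 10' 45; python3 go.py 0.6265 -0.1345 0.187
```

```text
clock: 10.4
position: [0.6272, -0.1353, 0.1891]
ee_rot: [0.703, 0.082, -0.702, 0.082]
ft_force: [1.5, -1.2, 5.5]
grip_width: 0.239
tool mm [ 2.1 -0.9  0.5] yaw y -76.68 F [ 1.51 -1.17  5.51] 10.4 [ 0.6272 -0.1353  0.1891]
```

```bash
cat > ck.py <<'E'
from h import *
import sys
C=np.array([.5673,-.132])
o=manip.get_obs();p=o["position"][:2]-C;f=np.array(o["ft_force"][:2])
th=np.arctan2(p[1],p[0]);tan=np.array([np.sin(th),-np.cos(th)]);rad=p/np.linalg.norm(p)
print("clk %.2f phi %.1f r %.1f  Ft(resist) %.2f Fr %.2f Fz %.1f z %.4f gw %.3f tz %.2f"%(o["clock"],-3.1-np.degrees(th),1e3*np.linalg.norm(p),-f@tan,f@rad,o["ft_force"][2],o["position"][2],o["grip_width"],o["torque"][2]))
E
python3 ck.py
python3 - <<'E'
import numpy as np
for k in range(0,48):
    phi=k*10;h=np.radians(-3.1-phi-5-90);L=120*np.sin(np.radians(5))
    print(phi,"%.1f %.1f"%(L*np.cos(h+np.radians(76.67)),L*np.cos(h+np.radians(166.67))),end=" | ")
E
```

```text
clk 10.40 phi 0.0 r 60.0  Ft(resist) -1.09 Fr 1.57 Fz 5.5 z 0.1891 gw 0.239 tz 0.04
0 9.7 3.8 | 10 8.9 5.5 | 20 7.8 6.9 | 30 6.5 8.2 | 40 5.0 9.2 | 50 3.3 9.9 | 60 1.6 10.3 | 70 -0.3 10.5 | 80 -2.1 10.3 | 90 -3.8 9.7 | 100 -5.5 8.9 | 110 -6.9 7.8 | 120 -8.2 6.5 | 130 -9.2 5.0 | 140 -9.9 3.3 | 150 -10.3 1.6 | 160 -10.5 -0.3 | 170 -10.3 -2.1 | 180 -9.7 -3.8 | 190 -8.9 -5.5 | 200 -7.8 -6.9 | 210 -6.5 -8.2 | 220 -5.0 -9.2 | 230 -3.3 -9.9 | 240 -1.6 -10.3 | 250 0.3 -10.5 | 260 2.1 -10.3 | 270 3.8 -9.7 | 280 5.5 -8.9 | 290 6.9 -7.8 | 300 8.2 -6.5 | 310 9.2 -5.0 | 320 9.9 -3.3 | 330 10.3 -1.6 | 340 10.5 0.3 | 350 10.3 2.1 | 360 9.7 3.8 | 370 8.9 5.5 | 380 7.8 6.9 | 390 6.5 8.2 | 400 5.0 9.2 | 410 3.3 9.9 | 420 1.6 10.3 | 430 -0.3 10.5 | 440 -2.1 10.3 | 450 -3.8 9.7 | 460 -5.5 8.9 | 470 -6.9 7.8 |
```

```bash
python3 -m handwheel '0 4.8 1.9 0 0 0 10; 0 4.8 1.9 0 0 0 10; 0 4.4 2.7 0 0 0 10; 0 4.4 2.7 0 0 0 10' >/dev/null; python3 ck.py;  python3 -m handwheel '0 3.9 3.5 0 0 0 10; 0 3.9 3.5 0 0 0 10; 0 3.3 4.1 0 0 0 10; 0 3.3 4.1 0 0 0 10' > /dev/null; python3 ck.py
```

```text
clk 10.80 phi 15.8 r 59.9  Ft(resist) 9.82 Fr 3.55 Fz 2.4 z 0.1892 gw 0.237 tz -0.03
clk 11.20 phi 37.0 r 59.9  Ft(resist) 8.85 Fr 6.35 Fz 0.6 z 0.1893 gw 0.247 tz 0.02
```

```bash
python3 -m handwheel '0 2.5 4.6 0 0 0 10; 0 2.5 4.6 0 0 0 10; 0 1.8 5.0 0 0 0 10; 0 1.8 5.0 0 0 0 10' >/dev/null; python3 ck.py;  python3 -m handwheel '0 1.0 5.2 0 0 0 10; 0 1.0 5.2 0 0 0 10; 0 0.1 5.2 0 0 0 10; 0 0.1 5.2 0 0 0 10' > /dev/null; python3 ck.py
```

```text
clk 11.60 phi 58.1 r 59.9  Ft(resist) 9.62 Fr 3.29 Fz 0.9 z 0.1893 gw 0.243 tz -0.03
clk 12.00 phi 78.4 r 60.0  Ft(resist) 9.22 Fr -0.70 Fz 0.4 z 0.1892 gw 0.245 tz -0.05
```

```bash
python3 -m handwheel '0 -1.0 5.2 0 0 0 10; 0 -1.0 5.2 0 0 0 10; 0 -1.9 4.9 0 0 0 10' >/dev/null; python3 ck.py;  python3 -m handwheel '0 -1.9 4.9 0 0 0 10; 0 -2.7 4.5 0 0 0 10;0 -2.7 4.5 0 0 0 10' > /dev/null; python3 ck.py
```

```text
clk 12.30 phi 93.6 r 60.1  Ft(resist) 10.02 Fr 0.29 Fz 0.0 z 0.1892 gw 0.242 tz 0.05
clk 12.60 phi 108.6 r 60.1  Ft(resist) 9.93 Fr -3.47 Fz -1.1 z 0.1892 gw 0.239 tz -0.01
```

```bash
python3 -m handwheel '0 -3.4 3.9 0 0 0 10; 0 -3.4 3.9 0 0 0 10' >/dev/null; python3 ck.py;  python3 -m handwheel '0 -4.1 3.3 0 0 0 10; 0 -4.1 3.3 0 0 0 10' > /dev/null; python3 ck.py
```

```text
clk 12.80 phi 118.4 r 60.1  Ft(resist) 9.96 Fr -5.15 Fz -0.6 z 0.1892 gw 0.242 tz 0.00
clk 13.00 phi 128.3 r 60.2  Ft(resist) 9.38 Fr -6.30 Fz -1.1 z 0.1892 gw 0.242 tz -0.01
```

```bash
python3 -m handwheel '0 -5.0 1.9 0 0 0 10; 0 -5.0 1.9 0 0 0 10' >/dev/null; python3 ck.py;  python3 -m handwheel '0 -5.0 1.6 0 0 0 10; 0 -5.0 1.6 0 0 0 10' > /dev/null; python3 ck.py
```

```text
clk 13.20 phi 137.8 r 60.0  Ft(resist) 9.30 Fr 0.66 Fz 2.2 z 0.1891 gw 0.241 tz -0.05
clk 13.40 phi 147.6 r 60.1  Ft(resist) 9.29 Fr -0.55 Fz 2.6 z 0.1891 gw 0.242 tz -0.05
```

```bash
python3 -m handwheel '0 -5.2 0.8 0 0 0 10; 0 -5.2 0.8 0 0 0 10' >/dev/null; python3 ck.py;  python3 -m handwheel '0 -5.2 -0.1 0 0 0 10; 0 -5.2 -0.1 0 0 0 10' > /dev/null; python3 ck.py
```

```text
clk 13.60 phi 157.5 r 60.1  Ft(resist) 9.32 Fr -0.00 Fz 2.8 z 0.1891 gw 0.241 tz 0.02
clk 13.80 phi 167.4 r 60.1  Ft(resist) 8.55 Fr 1.80 Fz 5.4 z 0.1891 gw 0.243 tz -0.01
```

```bash
python3 -m handwheel '0 -5.2 -1.0 0 0 0 10; 0 -5.2 -1.0 0 0 0 10' >/dev/null; python3 ck.py
```

```text
clk 14.00 phi -182.5 r 60.0  Ft(resist) 9.93 Fr 2.18 Fz 6.9 z 0.1891 gw 0.242 tz -0.04
```

```bash
python3 -m handwheel '0 -4.9 -1.9 0 0 0 10; 0 -4.9 -1.9 0 0 0 10' >/dev/null; python3 ck.py
```

```text
clk 14.20 phi -172.3 r 60.0  Ft(resist) 8.94 Fr 3.04 Fz 8.7 z 0.1890 gw 0.239 tz -0.01
```

```bash
python3 -m handwheel '0 -4.5 -2.7 0 0 0 10; 0 -4.5 -2.7 0 0 0 10' >/dev/null; python3 ck.py
```

```text
clk 14.40 phi -162.1 r 60.0  Ft(resist) 9.47 Fr 3.44 Fz 9.8 z 0.1890 gw 0.238 tz 0.01
```

```bash
python3 -m handwheel '0 -3.9 -3.4 0 0 0 10; 0 -3.9 -3.4 0 0 0 10' >/dev/null; python3 ck.py
```

```text
clk 14.60 phi -151.9 r 60.0  Ft(resist) 10.15 Fr 4.10 Fz 10.6 z 0.1890 gw 0.245 tz -0.02
```

```bash
python3 -m handwheel '-0.7 -3.6 -3.8 0 0 0 10; -0.7 -3.6 -3.8 0 0 0 10' >/dev/null; python3 ck.py
```

```text
clk 14.80 phi -143.1 r 60.2  Ft(resist) 13.51 Fr -4.80 Fz -2.2 z 0.1892 gw 0.237 tz 0.00
```

```bash
python3 -m handwheel '0 -2.7 -4.4 0 0 0 10; 0 -2.7 -4.4 0 0 0 10' >/dev/null; python3 ck.py
```

```text
clk 15.00 phi -133.7 r 60.2  Ft(resist) 13.90 Fr -4.69 Fz 3.3 z 0.1891 gw 0.244 tz 0.03
```

```bash
python3 -m handwheel '0 -1.7 -4.9 0 0 0 10; 0 -1.7 -4.9 0 0 0 10' >/dev/null; python3 ck.py
```

```text
clk 15.20 phi -123.8 r 60.1  Ft(resist) 13.70 Fr -3.04 Fz 6.7 z 0.1891 gw 0.239 tz -0.02
```

The effort jumped from about 9.5 to 13.7 N between phi 208° and 217° and has held for three readings, so contact is at about 212.5°. I'll aim for about 302°.

```bash
python3 -m handwheel '-0.3 -0.8 -5.2 0 0 0 10; -0.3 -0.8 -5.2 0 0 0 10' >/dev/null; python3 ck.py
```

```text
clk 15.40 phi -114.1 r 60.1  Ft(resist) 14.44 Fr -2.97 Fz 2.6 z 0.1891 gw 0.244 tz -0.01
```

```bash
python3 -m handwheel '0 0.1 -5.2 0 0 0 10; 0 0.1 -5.2 0 0 0 10' >/dev/null; python3 ck.py
```

```text
clk 15.60 phi -104.1 r 60.1  Ft(resist) 14.56 Fr -2.72 Fz 4.3 z 0.1891 gw 0.239 tz 0.02
```

```bash
python3 -m handwheel '0 1.0 -5.2 0 0 0 10; 0 1.0 -5.2 0 0 0 10' >/dev/null; python3 ck.py
```

```text
clk 15.80 phi -94.1 r 60.1  Ft(resist) 14.96 Fr -4.81 Fz 5.7 z 0.1891 gw 0.241 tz 0.08
```

```bash
python3 -m handwheel '0 1.9 -4.9 0 0 0 10; 0 1.9 -4.9 0 0 0 10' >/dev/null; python3 ck.py
```

```text
clk 16.00 phi -84.2 r 60.1  Ft(resist) 15.77 Fr -3.85 Fz 6.2 z 0.1891 gw 0.239 tz -0.03
```

```bash
python3 -m handwheel '0 2.7 -4.5 0 0 0 10; 0 2.7 -4.5 0 0 0 10' >/dev/null; python3 ck.py
```

```text
clk 16.20 phi -74.4 r 60.1  Ft(resist) 15.83 Fr -5.51 Fz 6.1 z 0.1891 gw 0.244 tz 0.02
```

```bash
python3 -m handwheel '0 3.4 -3.9 0 0 0 10; 0 3.4 -3.9 0 0 0 10' >/dev/null; python3 ck.py;python3 -m handwheel '0 0 0 0 0 0 10' >/dev/null; python3 ck.py
```

```text
clk 16.40 phi -64.9 r 60.1  Ft(resist) 16.35 Fr -4.02 Fz 5.9 z 0.1891 gw 0.239 tz -0.01
clk 16.50 phi -64.2 r 60.0  Ft(resist) 11.12 Fr -4.39 Fz 4.2 z 0.1892 gw 0.238 tz -0.06
```

```bash
python3 -m handwheel '0 -0.6 1.2 0 0 0 10; 0 -0.5 1.3 0 0 0 10; 0 0 0 0 0 0 10' >/dev/null; python3 ck.py
```

```text
clk 16.80 phi -64.6 r 59.9  Ft(resist) -2.27 Fr 1.94 Fz -9.0 z 0.1894 gw 0.240 tz -0.01
```

```bash
python3 -m handwheel '0 0 0 0 0 0 45; 0 0 0 0 0 0 45; 0 0 0 0 0 0 45; 0 0 0 0 0 0 45; 0 0 0 0 0 0 45' >/dev/null; python3 ck.py; python3 -m handwheel '-15 0 0 0 0 0 45; -30 0 0 0 0 0 45; -30 0 0 0 0 0 45; -20 0 0 0 0 0 45' >/dev/null; python3 ck.py
```

```text
clk 17.30 phi -64.1 r 59.9  Ft(resist) -0.20 Fr -0.61 Fz 0.2 z 0.1906 gw 0.528 tz -0.01
clk 17.70 phi -63.9 r 60.3  Ft(resist) 0.11 Fr 0.55 Fz 0.6 z 0.2889 gw 0.531 tz -0.02
```

Released cleanly. I'll move aside so the cameras can see.

```bash
python3 -m handwheel '-20 -15 15 0 0 0 45; 0 -30 30 0 0 0 45; 0 -35 30 0 0 0 45; 0 -35 30 0 0 0 45; 0 -30 20 0 0 0 45; 0 0 0 0 0 0 45; 0 0 0 0 0 0 45'
python3 - <<'E'
from h import *
import pickle
s0,_=pickle.load(open("scene.pkl","rb"));t0,_=pickle.load(open("top.pkl","rb"))
for n,(x0,y0,x1,y1) in (("scene",(170,165,310,255)),("top",(205,120,355,215))):
    c=cams.camera(n); cv2.imwrite(f"pics/{n}7.png",cv2.resize(c["color"][y0:y1,x0:x1],None,fx=5.2,fy=5.2,interpolation=cv2.INTER_CUBIC));cv2.imwrite(f"pics/{n}7f.png",c["color"])
    p=np.array([.566,-.1317])
    for h in (-299,-279):
        q=proj(c,np.r_[p+.06*np.array([np.cos(np.radians(h)),np.sin(np.radians(h))]),.223]);print(n,h,((q-[x0,y0])*5.2).round())
E
```

```text
clock: 18.4
position: [0.4411, 0.033, 0.3067]
ee_rot: [0.703, 0.082, -0.702, 0.083]
ft_force: [1.1, -0.4, -0.1]
grip_width: 0.528
scene -299 [281.  84.]
scene -279 [312.  72.]
top -299 [416. 135.]
top -279 [401. 171.]
```

View pics/scene7.png

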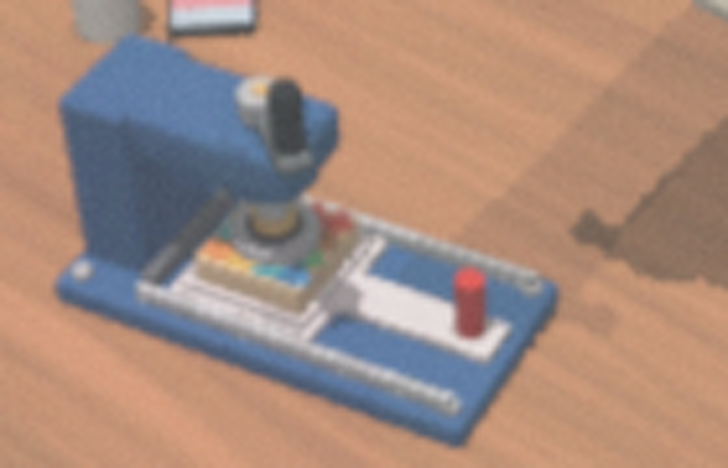

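View pics/top7f.png

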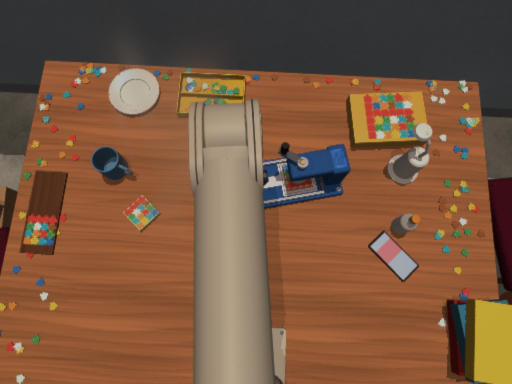

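The crank knob at crop (285,88) is where φ≈296° predicts. The foot is on the plaque, the tray knob is still at (470,300), and the bystanders have not moved. Handing in.

```bash
python3 -c "
from workcell import hand_in
print(hand_in())"
```

```text
the job is handed in; nothing more can be done
None
```

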